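# Put the grommet dies back in their block in order of size

## Task

Put the four steel setting dies back in the wooden die block, each standing upright and fully down in the recess made for its size, so that they make a row from smallest to largest. One of them was put back wrongly and stands in the largest recess: it has to go to its own place too. Do not knock any of the dies over.

Things in the scene. Friction and masses are not known exactly. Their poses are not given: they have to be found in the camera images.
- die_22_mid (a point): the smallest setting die: a plain steel disc 22 mm across and 14 mm thick at the foot, with a plain round upright shank 16 mm across above it; 76 mm tall in all, about 0.1 to 0.4 kg. The point is on its axis half-way up (38 mm above its underside, 24 mm above the top of the disc); z is up along the shank. Grip the shank. At the start it stands free on the bench.
- die_31_mid (a point): the second smallest setting die: a plain steel disc 31 mm across and 14 mm thick at the foot, with a plain round upright shank 16 mm across above it; 76 mm tall in all, about 0.1 to 0.4 kg. The point is on its axis half-way up (38 mm above its underside, 24 mm above the top of the disc); z is up along the shank. Grip the shank. At the start it stands in the largest recess of the block, where it does not belong.
- die_40_mid (a point): the second largest setting die: a plain steel disc 40 mm across and 14 mm thick at the foot, with a plain round upright shank 16 mm across above it; 76 mm tall in all, about 0.1 to 0.4 kg. The point is on its axis half-way up (38 mm above its underside, 24 mm above the top of the disc); z is up along the shank. Grip the shank. At the start it stands free on the bench.
- die_49_mid (a point): the largest setting die: a plain steel disc 49 mm across and 14 mm thick at the foot, with a plain round upright shank 16 mm across above it; 76 mm tall in all, about 0.1 to 0.4 kg. The point is on its axis half-way up (38 mm above its underside, 24 mm above the top of the disc); z is up along the shank. Grip the shank. At the start it stands free on the bench.
- recess_22: the smallest of the four round recesses in the die block, 28 mm across with a 3 mm chamfered mouth, made for the 22 mm die. The point is at its centre, 2 mm below the black rubber floor pad on which the die stands; the mouth is 14 mm above the point. z is up; y runs along the row, towards the smaller recesses.
- recess_31: the second smallest of the four round recesses in the die block, 37 mm across with a 3 mm chamfered mouth, made for the 31 mm die. The point is at its centre, 2 mm below the black rubber floor pad on which the die stands; the mouth is 14 mm above the point. z is up; y runs along the row, towards the smaller recesses.
- recess_40: the second largest of the four round recesses in the die block, 46 mm across with a 3 mm chamfered mouth, made for the 40 mm die. The point is at its centre, 2 mm below the black rubber floor pad on which the die stands; the mouth is 14 mm above the point. z is up; y runs along the row, towards the smaller recesses.
- recess_49: the largest of the four round recesses in the die block, 55 mm across with a 3 mm chamfered mouth, made for the 49 mm die. The point is at its centre, 2 mm below the black rubber floor pad on which the die stands; the mouth is 14 mm above the point. z is up; y runs along the row, towards the smaller recesses.
- die_block: the fixed hardwood die block, 290 mm long (its y) x 70 mm x 22 mm high. Origin at the centre of its underside on the bench. Four recesses 12 mm deep in a row along its y, 68 mm apart, smallest at +y (+102 mm) to largest at -y (-102 mm); their floors are 10 mm above the bench.
Things that resemble listed ones, but are neither listed nor needed, are in the scene too. What is shaped like the part that bears die_49_mid but pink is not meant.

How it is judged (in metres and radians):
At the end, for the whole second after the job is handed in: Each of the four dies stands in the recess of its own size: its axis within 8 mm of the recess centre, its underside on the recess floor (within 3 mm), upright within 0.1 rad, released and at rest (horizontal distance between die_22_mid and recess_22 below 0.008 m and z of die_22_mid in the frame of recess_22 between 0.037 and 0.043 m and angle between each of die_22_mid, die_31_mid, die_40_mid, die_49_mid's own z axis and vertical below 0.1 rad and horizontal distance between die_31_mid and recess_31 below 0.008 m and z of die_31_mid in the frame of recess_31 between 0.037 and 0.043 m and horizontal distance between die_40_mid and recess_40 below 0.008 m and z of die_40_mid in the frame of recess_40 between 0.037 and 0.043 m and horizontal distance between die_49_mid and recess_49 below 0.008 m and z of die_49_mid in the frame of recess_49 between 0.037 and 0.043 m); the robot touches nothing.
It fails at once if a die is knocked over (leans more than 0.6 rad) (angle between any of die_22_mid, die_31_mid, die_40_mid, die_49_mid's own z axis and vertical above 0.6 rad).
It also fails if it takes over 104 s, if anything falls off the work surface, if the arm or the gripper's body presses on something with over 40 N, if the wrist force passes 120 N, or if a joint passes its speed limit or range.

## Robot

A 6-joint arm with a two-finger parallel gripper is mounted at the origin on a cart in front of the work surface, level with it; the furniture and walls round the work are solid. World frame = base frame: x ahead of the robot, y to its left, z up, the work surface at z = 0. Lengths are in m, angles in degrees, forces in N, time in s.
With the tool pointing down it reaches from about 0.3 to 0.75 m from the base axis. Payload 8.5 kg.
Tool frame: the origin (TCP) lies on the centre line of the jaws, within the pads' length; the fingertips stand 19 mm ahead of it and the grasp point (between the pads) is the TCP (env.tcp_to_tips is the z of the fingertips in the tool frame, in m); z points along the fingers, y is the line along which they close (so a half turn about z gives the same grasp; the last joint's range is limited). The gripper opens to 85 mm and grips with 20 to 120 N. Pads are 22 mm wide; open, the fingers measure 114 mm over their backs; the gripper's body (76 mm by 85 mm) begins 54 mm behind the grasp point. The pads swing forward as they close: fully open they stand 13 mm farther back than shut.
Start: joints at [-78.627, 21.807, 74.336, -0, 83.858, -12.336], TCP at [0.221, -0.504, 0.25] pointing down, gripper open.
Joint ranges: [-178.18, 178.18], [-50.72, 133.34], [12.68, 142.11], [-81.47, 261.47], [9.98, 163.14], [-165.26, 165.26]. Speed limits (degrees/s): [136.94, 136.94, 180, 180, 180, 180].

## Interface

Orientations are given as a 3x3 rotation matrix whose columns are the frame's x, y, z axes.
In Python, from rig import env gives the robot as it stands.
- The arm moves only by the tool servo_tool, never from a script. Its argument "steps" is a list of rows, each an object of numbers: "tx", "ty", "tz": the shift along the world's x, y, z in cm; "yaw": the turn about the world's z in degrees; "claw": the finger opening in cm, from 0 to 8.54. In form: [{"tx": .., "ty": .., "tz": .., "yaw": .., "claw": ..}, ...]. A call has 1 to 20 rows; each row shifts and turns the commanded pose from where the row before left it; what a row does not reach is not made up. A row lasts 1/10 s, in which the tool goes at most 50 mm and 8.59 degrees, less where a joint would pass 70% of its speed; a pose out of reach is approached as far as the arm can. A call with a gripper value outside its range is refused whole. The fingers move at their own pace and stop on an object; "newtons" is the grip in N (left out, the last holds). Time passes only in rows, so rows that do not move let the fingers close. It gives the time, the measured TCP pose, the force, the opening and the grip force at its end, in the units of the state.
- env.observe(): the state, without advancing time (a new reading comes with each control period).
- env.get_image(name): name is "side" or "top"; returns (picture, depth): 420x560x3 uint8, red, green, blue; 420x560 float32, m along the optical axis (not along the pixel's ray), 0 where there is no reading.
- env.camera_model(name): a dict with "fovy" (degrees; the focal length in pixels is half the picture's height over the tangent of half this angle, whatever the lens; pixels are square), "cx", "cy" (the principal point, pixels), "T" (4x4, takes a point from camera to world coordinates). Camera axes: x right, y down, z forward; pixel columns grow to the right and rows downward; lengths in m; the calibration is good to about 2 mm. A picture is of the moment at which its call begins. camera_model takes no time and is no camera call.
- env.close_job(): hands the job in; it is judged then, once.
The state is a dict: "time_s": time; "q": joint angles; "qvel": joint speeds; "joint_efforts": joint torques, N m; "position": TCP position; "tool_rot": TCP orientation; "ft_force": force on the tool from outside, world axes, zero at the start; "wrist_torque": the same for the moment, N m; "grip_width": finger opening in m; "gripper_force": force on a finger pad.
Only numpy, scipy, OpenCV 4.12 (cv2) and the standard library are available. Lean on these libraries where they do the work, as an engineer would, in place of code of your own. Each camera call takes 0.05 s, during which the arm holds its last target. There are 200 camera calls.

## Working session

There is one attempt and no reset: what is moved stays moved. The work goes in short steps, Python scripts to look and compute and a tool call to move; the robot and the scene stay as the last step left them, time stands still between calls to the robot, and variables do not carry over. Pictures are saved under pics/ and viewed, at most 14 in all, crops included, and the job is handed in when it is done.

Besides the shell and the picture viewer there is one more tool, called after "Emit:" as name(argument=value, ...) on one line, values as JSON. servo_tool: Moves the arm, as the interface text tells. Its arguments: {"type":"object","properties":{"steps":{"type":"array"},"newtons":{"type":"number"}},"required":["steps"]}

```bash
mkdir -p pics
python3 - <<'E'
from rig import env
import cv2,numpy as np
for n in("top","side"):
    p,d=env.get_image(n);np.savez(f"pics/{n}0.npz",p=p,d=d)
    cv2.imwrite(f"pics/{n}0.png",p[...,::-1])
    m=env.camera_model(n);print(n,m['fovy'],m['cx'],m['cy'],np.round(m['T'],3).tolist())
E
```

```text
top 53.50365832383205 282.6819567165359 209.98685347324673 [[0.025, -0.997, 0.067, 0.479], [-1.0, -0.024, 0.015, 0.197], [-0.013, -0.067, -0.998, 0.896], [0.0, 0.0, 0.0, 1.0]]
side 54.796613485675046 277.7962813705574 209.15160696171552 [[1.0, 0.012, -0.009, 0.564], [0.014, -0.574, 0.819, -0.515], [0.004, -0.819, -0.574, 0.542], [0.0, 0.0, 0.0, 1.0]]
```

View pics/top0.png

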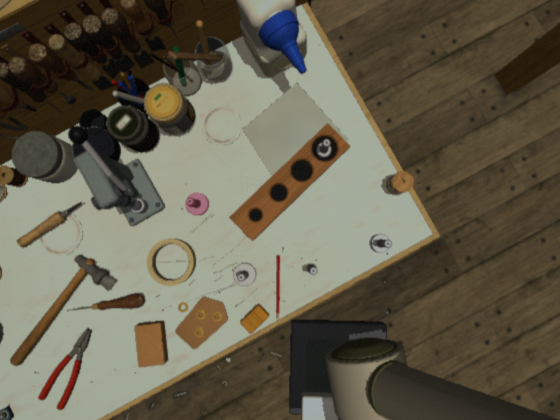

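View pics/side0.png

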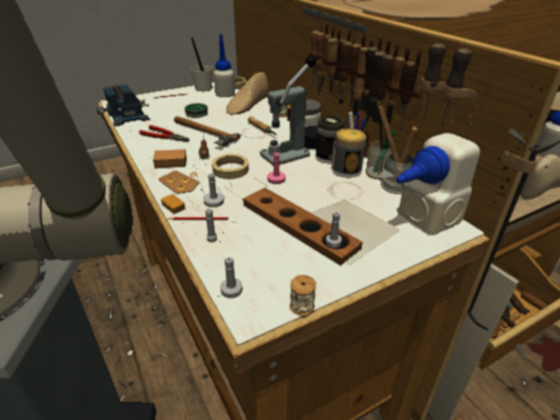

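The top view shows the block at (232,215)–(350,140), with a die in its largest recess at (324,147). Free dies stand at (243,273), (311,269) and (380,243). The pink one at (197,204) is a decoy. For the 49 mm die, the grey one at (243,273) fits because it has the widest disc; I'll confirm that by measuring and with a crop.

```bash
cat > h.py <<'E'
import numpy as np,cv2
from rig import env
def cloud(n,d):
    m=env.camera_model(n);h,w=d.shape;f=h/2/np.tan(np.radians(m['fovy']/2))
    v,u=np.mgrid[:h,:w];P=np.stack([(u-m['cx'])/f*d,(v-m['cy'])/f*d,d],-1)
    W=P@m['T'][:3,:3].T+m['T'][:3,3];W[d==0]=np.nan;return W
def proj(n,p):
    m=env.camera_model(n);h=420;f=h/2/np.tan(np.radians(m['fovy']/2))
    c=np.linalg.inv(m['T'])@np.r_[p,1];return c[:2]/c[2]*f+[m['cx'],m['cy']]
def circ(xy):
    A=np.c_[2*xy,np.ones(len(xy))];s=np.linalg.lstsq(A,(xy**2).sum(1),rcond=None)[0]
    return s[:2],np.sqrt(s[2]+s[:2]@s[:2])
def near(W,xy,r,z0,z1):
    k=(np.hypot(W[...,0]-xy[0],W[...,1]-xy[1])<r)&(W[...,2]>z0)&(W[...,2]<z1);return W[k]
E
python3 - <<'E'
from h import *
a=np.load("pics/top0.npz");b=np.load("pics/side0.npz")
W=cloud("top",a['d']);S=cloud("side",b['d'])
for nm,(u,v) in dict(A=(243,273),B=(311,269),C=(380,243),D=(324,147),pink=(197,204)).items():
    c=W[v-6:v+7,u-6:u+7].reshape(-1,3)
    zt=np.nanmax(c[:,2]);t=c[c[:,2]>zt-.01];
    xy=np.median(t,0)[:2]
    for X,l in((W,'top'),(S,'side')):
        t=near(X,xy,.02,.066 ,.1);dk=near(X,xy,.035,.007,.022)
        if len(t)==0: print(nm,l,'none',zt);continue
        r=cv2.minEnclosingCircle(dk[:,:2].astype(np.float32)*1000) if len(dk) else 0
        print(nm,l,'top',np.round(np.median(t,0),4),np.round((t.min(0)+t.max(0))/2,4),len(t),'disc',len(dk),np.round(np.r_[r[0],r[1]*2],1) if r else '')
# block top plane
k=(W[...,2]>.016)&(W[...,2]<.028);k[:, :225]=0;k[:,355:]=0;k[:120]=0;k[245:]=0
n,l,st,ce=cv2.connectedComponentsWithStats(k.astype(np.uint8));i=1+st[1:,4].argmax()
p=W[l==i];print(st[i],'z',np.median(p[:,2]));print(cv2.minAreaRect(p[:,:2].astype(np.float32)*1000))
print('bench z',np.nanmedian(W[225:235,330:345,2]))
im=np.hstack([cv2.resize(a['p'][y-40:y+40,x-50:x+50],(400,300),interpolation=2) for x,y in((245,260),(355,250))])
im2=np.hstack([cv2.resize(a['p'][y-40:y+40,x-50:x+50],(400,300),interpolation=2) for x,y in((310,160),(265,205))])
cv2.imwrite("pics/crop1.png",np.vstack([im,im2])[...,::-1])
E
```

```text
A top top [0.4023 0.2878 0.0748] [0.4013 0.2882 0.0732] 55 disc 347 [401.6 288.5  49. ]
A side top [0.4021 0.2805 0.0729] [0.4016 0.2825 0.0714] 38 disc 197 [401.4 283.8  50.3]
B top top [0.418  0.1472 0.0747] [0.4176 0.1479 0.0729] 54 disc 30 [418.2 147.6  21.2]
B side top [0.4173 0.1406 0.0729] [0.4174 0.1424 0.0712] 50 disc 66 [416.8 142.9  21.5]
C top top [0.4742 0.0036 0.0746] [0.4749 0.0032 0.0718] 59 disc 196 [475.2   2.7  40.4]
C side top [ 0.4739 -0.0039  0.0735] [ 0.4739 -0.0015  0.0715] 73 disc 256 [473.4  -1.1  40.4]
D top top [0.6674 0.1276 0.0843] [0.6689 0.128  0.0774] 62 disc 561 [667.3 128.1  69.9]
D side top [0.6679 0.1197 0.0791] [0.6686 0.1225 0.0767] 86 disc 432 [667.3 128.1  69.8]
pink top top [0.5474 0.3937 0.075 ] [0.5483 0.3946 0.0723] 56 disc 316 [548.8 395.6  49.3]
pink side top [0.5457 0.3881 0.0721] [0.5468 0.3896 0.0714] 31 disc 153 [546.4 390.6  50.5]
[ 229  122  122  118 3292] z 0.02131891944884179
((600.607177734375, 196.96434020996094), (70.44761657714844, 290.47039794921875), 45.51515197753906)
bench z -0.0004229372278444776
```

View pics/crop1.png

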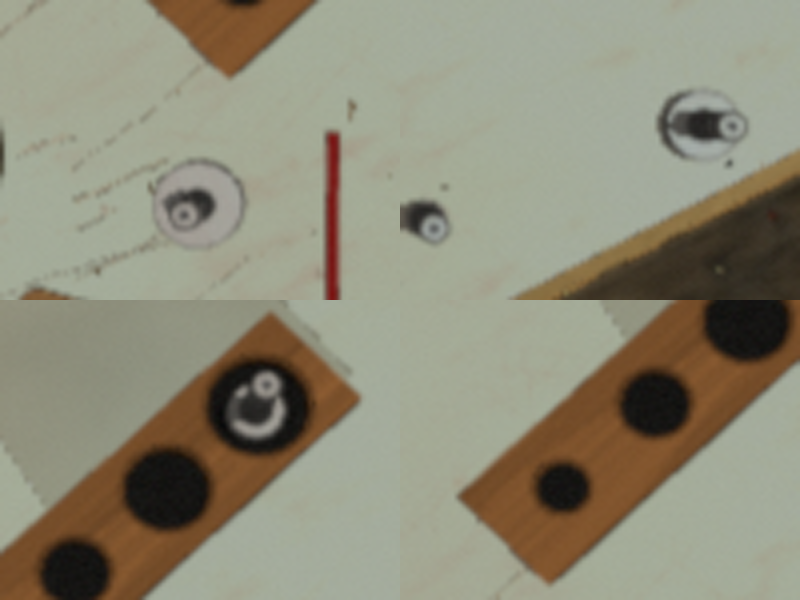

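A at (243,273) measures 49 mm and is grey, so it is die_49; the pink lookalike at (197,204) is ruled out. B (21 mm) is die_22, C (40 mm) is die_40, and D, standing in the largest recess, is die_31.

```bash
cat >> h.py <<'E'
def onplane(n,uv,z):
    m=env.camera_model(n);f=210/np.tan(np.radians(m['fovy']/2));T=m['T']
    uv=np.asarray(uv,float).reshape(-1,2);r=np.c_[(uv-[m['cx'],m['cy']])/f,np.ones(len(uv))]@T[:3,:3].T
    return T[:2,3]+r[:,:2]*((z-T[2,3])/r[:,2])[:,None]
def recesses(n,p):
    c0=np.array([.6006,.197]);u=np.array([-.7134,.7007])
    g=p.max(-1);out={}
    for s,o in((22,102),(31,34),(40,-34),(49,-102)):
        c=c0+u*o/1000;q=proj(n,np.r_[c,.022])
        k=(g<70).astype(np.uint8);v,uu=np.mgrid[:420,:560];k[np.hypot(uu-q[0],v-q[1])>30]=0
        cs=cv2.findContours(k,0,1)[0];cs=max(cs,key=cv2.contourArea)
        xy=onplane(n,cv2.convexHull(cs).reshape(-1,2),.021);out[s]=(*cv2.minEnclosingCircle((xy*1000).astype(np.float32)),circ(xy*1000))
    return out
E
python3 - <<'E'
from h import *
for n in("top","side"):
    for k,v in recesses(n,np.load(f"pics/{n}0.npz")['p']).items():print(n,k,np.round(v[0],1),round(2*v[1],1),np.round(v[2][0],1),round(2*v[2][1],1))
s=env.observe();print(s['time_s'],s['position'],np.round(s['tool_rot'],3).tolist(),s['grip_width'])
E
```

```text
top 22 [526.3 267.8] 28.1 [526.3 267.9] 27.4
top 31 [575.1 220.3] 37.1 [574.8 220.3] 36.3
top 40 [623.9 173. ] 47.1 [623.5 172.6] 45.8
top 49 [671.6 125.3] 55.4 [671.6 125.3] 54.6
side 22 [520.8 216.2] 123.2 [531.  226.3] 111.2
side 31 [559.4 180.5] 135.6 [580.7 197.9] 128.1
side 40 [606.2 133.5] 122.4 [627.9 154.3] 122.2
side 49 [665.8 107.8] 110.6 [666.5 110.9] 106.2
0.1 [ 0.22110885 -0.50333345  0.2497728 ] [[0.916, 0.402, -0.0], [0.402, -0.916, 0.001], [0.0, -0.001, -1.0]] 0.08533893468435076
```

Emit:
servo_tool(steps=[{"tx":2.2,"ty":3.1,"yaw":5.6,"claw":8.5},{"tx":2.2,"ty":3.1,"yaw":5.6},{"tx":2.2,"ty":3.1,"yaw":5.6},{"tx":2.2,"ty":3.1,"yaw":5.6},{"tx":2.2,"ty":3.1,"yaw":5.6},{"tx":2.2,"ty":3.1,"yaw":5.6},{"tx":2.2,"ty":3.1,"yaw":5.6},{"tx":2.2,"ty":3.1,"yaw":5.6},{"tx":2.2,"ty":3.1,"yaw":5.6},{"tx":2.2,"ty":3.1,"yaw":5.6},{"tx":2.2,"ty":3.1,"yaw":5.6},{"tx":2.2,"ty":3.1,"yaw":5.6},{"tx":2.2,"ty":3.1,"yaw":5.6},{"tx":2.2,"ty":3.1,"yaw":5.6},{"tx":2.2,"ty":3.1,"yaw":5.6},{"tx":2.2,"ty":3.1,"yaw":5.6},{"tx":2.2,"ty":3.1,"yaw":5.6},{"tx":2.2,"ty":3.1,"yaw":5.6},{"tx":2.2,"ty":3.1,"yaw":5.6},{"tx":2.2,"ty":3.1,"yaw":5.6}], newtons=40)

```text
invalid input at $.steps[0]: expected keys tx, ty, tz, yaw, claw
```

Emit:
servo_tool(steps=[{"tx":2.2,"ty":3.1,"tz":0,"yaw":5.6,"claw":8.5},{"tx":2.2,"ty":3.1,"tz":0,"yaw":5.6,"claw":8.5},{"tx":2.2,"ty":3.1,"tz":0,"yaw":5.6,"claw":8.5},{"tx":2.2,"ty":3.1,"tz":0,"yaw":5.6,"claw":8.5},{"tx":2.2,"ty":3.1,"tz":0,"yaw":5.6,"claw":8.5},{"tx":2.2,"ty":3.1,"tz":0,"yaw":5.6,"claw":8.5},{"tx":2.2,"ty":3.1,"tz":0,"yaw":5.6,"claw":8.5},{"tx":2.2,"ty":3.1,"tz":0,"yaw":5.6,"claw":8.5},{"tx":2.2,"ty":3.1,"tz":0,"yaw":5.6,"claw":8.5},{"tx":2.2,"ty":3.1,"tz":0,"yaw":5.6,"claw":8.5},{"tx":2.2,"ty":3.1,"tz":0,"yaw":5.6,"claw":8.5},{"tx":2.2,"ty":3.1,"tz":0,"yaw":5.6,"claw":8.5},{"tx":2.2,"ty":3.1,"tz":0,"yaw":5.6,"claw":8.5},{"tx":2.2,"ty":3.1,"tz":0,"yaw":5.6,"claw":8.5},{"tx":2.2,"ty":3.1,"tz":0,"yaw":5.6,"claw":8.5},{"tx":2.2,"ty":3.1,"tz":0,"yaw":5.6,"claw":8.5},{"tx":2.2,"ty":3.1,"tz":0,"yaw":5.6,"claw":8.5},{"tx":2.2,"ty":3.1,"tz":0,"yaw":5.6,"claw":8.5},{"tx":2.2,"ty":3.1,"tz":0,"yaw":5.6,"claw":8.5},{"tx":2.2,"ty":3.1,"tz":0,"yaw":5.6,"claw":8.5}], newtons=40)

```text
time_s: 2.1
position: [0.6617, 0.1179, 0.2498]
tool_rot: [[-0.719, 0.695, -0.001], [0.695, 0.719, -0.0], [0.001, -0.001, -1.0]]
ft_force: [-0.3, -0.5, -1.2]
grip_width: 0.0848
gripper_force: 0.0
```

Emit:
servo_tool(steps=[{"tx":0.7,"ty":0.9,"tz":0,"yaw":0,"claw":8.5},{"tx":0,"ty":0,"tz":-3,"yaw":0,"claw":8.5},{"tx":0,"ty":0,"tz":-3,"yaw":0,"claw":8.5},{"tx":0,"ty":0,"tz":-3,"yaw":0,"claw":8.5},{"tx":0,"ty":0,"tz":-3,"yaw":0,"claw":8.5},{"tx":0,"ty":0,"tz":-3,"yaw":0,"claw":5},{"tx":0,"ty":0,"tz":-2,"yaw":0,"claw":5},{"tx":0,"ty":0,"tz":-2,"yaw":0,"claw":5},{"tx":0,"ty":0,"tz":-1,"yaw":0,"claw":5},{"tx":0,"ty":0,"tz":0,"yaw":0,"claw":4}])

```text
time_s: 3.1
position: [0.6675, 0.1254, 0.0488]
tool_rot: [[-0.716, 0.698, -0.003], [0.698, 0.716, -0.0], [0.002, -0.002, -1.0]]
ft_force: [0.1, 0.2, 0.6]
grip_width: 0.0404
gripper_force: 0.0
```

Run:
```python
from h import *
ims=[]
for n in("top","side"):
    p,d=env.get_image(n);s=env.observe();q=proj(n,s['position']).astype(int)
    x,y=np.clip(q[0],75,485),np.clip(q[1],75,345)
    ims.append(cv2.resize(p[y-75:y+75,x-75:x+75],(400,400),interpolation=2))
cv2.imwrite("pics/c2.png",np.hstack(ims)[...,::-1]);print(s['position'],s['grip_width'])
```

```text
[0.66850052 0.12545917 0.05105154] 0.03994846966819195
```

View pics/c2.png

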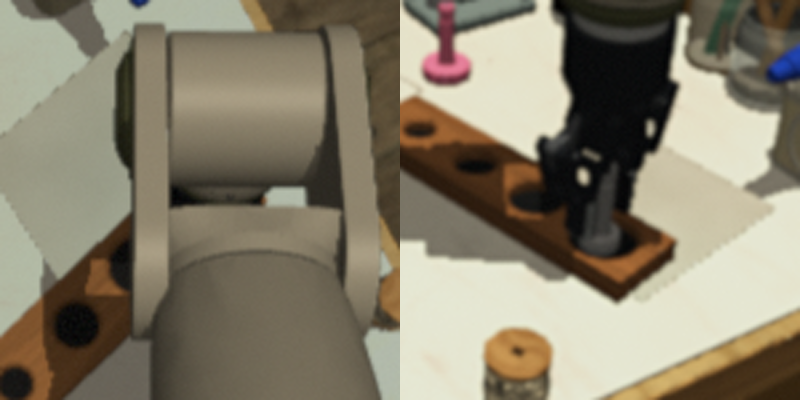

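The side view shows the shank at (603,215) in the crop, between the fingers. Closing the gripper.

Emit:
servo_tool(steps=[{"tx":0,"ty":0,"tz":0,"yaw":0,"claw":2.5},{"tx":0,"ty":0,"tz":0,"yaw":0,"claw":2},{"tx":0,"ty":0,"tz":0,"yaw":0,"claw":1},{"tx":0,"ty":0,"tz":0,"yaw":0,"claw":1},{"tx":0,"ty":0,"tz":0,"yaw":0,"claw":1},{"tx":0,"ty":0,"tz":0,"yaw":0,"claw":1},{"tx":0,"ty":0,"tz":1,"yaw":0,"claw":1},{"tx":0,"ty":0,"tz":2,"yaw":0,"claw":1},{"tx":0,"ty":0,"tz":3,"yaw":0,"claw":1},{"tx":0,"ty":0,"tz":3,"yaw":0,"claw":1},{"tx":0,"ty":0,"tz":0,"yaw":0,"claw":1}])

```text
time_s: 4.3
position: [0.6696, 0.1255, 0.145]
tool_rot: [[-0.716, 0.698, 0.008], [0.698, 0.716, 0.0], [-0.005, 0.005, -1.0]]
ft_force: [-0.5, -0.5, -1.4]
grip_width: 0.0152
gripper_force: 39.2
```

Run:
```python
from h import *
n="side";p,d=env.get_image(n);np.savez("pics/s3.npz",p=p,d=d);s=env.observe();q=proj(n,s['position']).astype(int);print(q)
x,y=q;cv2.imwrite("pics/c3.png",cv2.resize(p[y-60:y+60,x-60:x+60],(600,600),interpolation=2)[...,::-1]);print(s['position'],s['grip_width'])
S=cloud(n,d);z=s['position'][2]
for lo,hi in((-.04,-.026),(-.022,-.016)):
    t=near(S,s['position'],.035,z+lo,z+hi);print(len(t),np.round((t.min(0)+t.max(0))/2-s['position'],4),np.ptp(t,0))
```

```text
[338 188]
[0.66865678 0.12545667 0.14221545] 0.015020813014248718
97 [ 0.0006 -0.0078 -0.0331] [0.02884808 0.02103732 0.01374478]
17 [-0.0022 -0.0075 -0.019 ] [0.0251641  0.01634449 0.00594157]
```

View pics/c3.png

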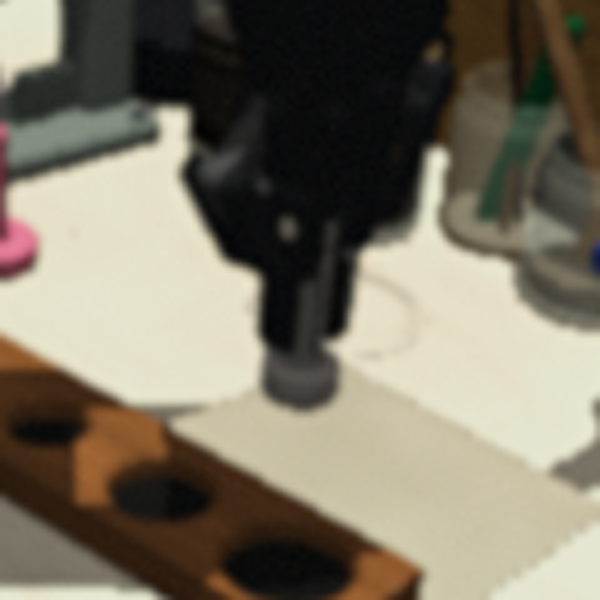

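The die is held upright, with its disc at (300,378) in the crop. Next I'm measuring the block in the side camera, to compare its bias with the top camera's.

Run:
```python
from h import *
S=cloud("side",np.load("pics/side0.npz")['d'])
print('bench',np.nanmedian(near(S,(.5,.1),.03,-.02,.02)[:,2]))
k=(S[...,2]>.014)&(S[...,2]<.03)&(np.hypot(S[...,0]-.6,S[...,1]-.195)<.18)
n,l,st,ce=cv2.connectedComponentsWithStats(k.astype(np.uint8));i=1+st[1:,4].argmax()
p=S[l==i];z=np.median(p[:,2]);print(z);c=cv2.minAreaRect(p[:,:2].astype(np.float32)*1000);print(c)
# recess edges in side image: red-channel threshold, rim ellipses
P=np.load("pics/side0.npz")['p'];hsv=cv2.cvtColor(P,cv2.COLOR_RGB2HSV)
for s,xy in((22,(.526,.266)),(31,(.575,.218)),(40,(.6235,.1705)),(49,(.6716,.123))):
    q=proj("side",np.r_[xy,.022]);x,y=q.astype(int)
    w=P[y-22:y+22,x-28:x+28];kk=((w[...,0]<55)).astype(np.uint8)
    n,l,st,ce=cv2.connectedComponentsWithStats(kk);i=l[22,28] or 1+st[1:,4].argmax()
    cs=max(cv2.findContours((l==i).astype(np.uint8),0,1)[0],key=cv2.contourArea).reshape(-1,2)+[x-28,y-22]
    h=onplane("side",cs,.0215)*1000;print(s,np.round(circ(h)[0],1),np.round(circ(h)[1]*2,1),np.round((h.min(0)+h.max(0))/2,1),np.round(np.ptp(h,axis=0),1))
```

```text
bench -0.0011516472510771925
0.02065700274840554
((599.2741088867188, 193.9883270263672), (73.58584594726562, 292.58428955078125), 45.34311294555664)
22 [527.4 261.3] 14.8 [527.4 261.6] [18.6 12.6]
31 [575.9 213.6] 25.2 [575.7 213.1] [31. 23.]
40 [624.  166.6] 35.9 [624.1 166.9] [38.5 35. ]
49 [670.8 114.7] 92.9 [666.9  93.7] [107.1  65.1]
```

Emit:
servo_tool(steps=[{"tx":-1.4,"ty":1.3,"tz":0,"yaw":0,"claw":1},{"tx":-2,"ty":2,"tz":0,"yaw":0,"claw":1},{"tx":-2,"ty":2,"tz":0,"yaw":0,"claw":1},{"tx":-2,"ty":2,"tz":0,"yaw":0,"claw":1},{"tx":-1.5,"ty":1.5,"tz":-1,"yaw":0,"claw":1},{"tx":-0.5,"ty":0.5,"tz":-2,"yaw":0,"claw":1},{"tx":0,"ty":0,"tz":-2,"yaw":0,"claw":1},{"tx":0,"ty":0,"tz":-1.8,"yaw":0,"claw":1},{"tx":0,"ty":0,"tz":0,"yaw":0,"claw":1},{"tx":0,"ty":0,"tz":0,"yaw":0,"claw":1}])

```text
time_s: 5.35
position: [0.5738, 0.2183, 0.0718]
tool_rot: [[-0.716, 0.698, -0.002], [0.698, 0.716, -0.0], [0.001, -0.001, -1.0]]
ft_force: [0.3, 0.2, -2.1]
grip_width: 0.0145
gripper_force: 39.1
```

Run:
```python
from h import *
n="side";p,d=env.get_image(n);np.savez("pics/s4.npz",p=p,d=d);s=env.observe();q=proj(n,s['position']).astype(int);print(q)
x,y=q;y+=15;cv2.imwrite("pics/c4.png",cv2.resize(p[y-40:y+40,x-40:x+40],(600,600),interpolation=2)[...,::-1]);print(s['position'],s['grip_width'])
t=cv2.convertScaleAbs
# expected: disc underside circle (31mm) & chamfer mouth (43mm) for side-calibrated recess
```

```text
[286 192]
[0.57426718 0.21839271 0.07254026] 0.01482777478881291
```

View pics/c4.png

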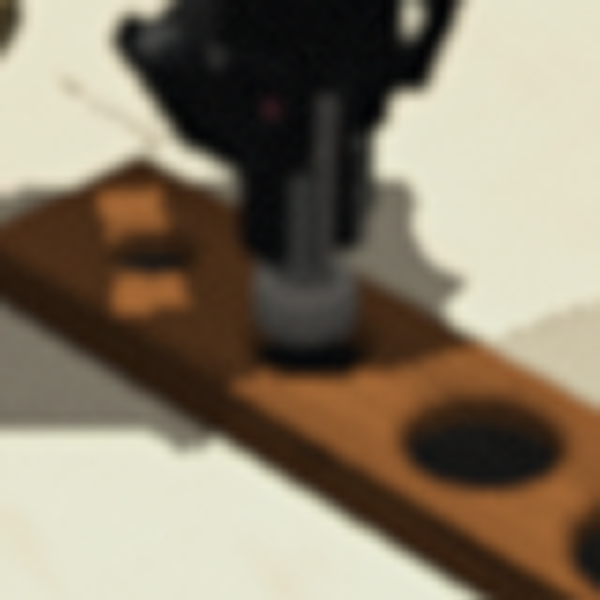

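The side crop shows the 31 mm disc at (305,320), right above the dark recess at (305,345). Lowering.

Emit:
servo_tool(steps=[{"tx":0,"ty":0,"tz":-0.5,"yaw":0,"claw":1},{"tx":0,"ty":0,"tz":-0.5,"yaw":0,"claw":1},{"tx":0,"ty":0,"tz":-0.5,"yaw":0,"claw":1},{"tx":0,"ty":0,"tz":-0.4,"yaw":0,"claw":1},{"tx":0,"ty":0,"tz":-0.2,"yaw":0,"claw":1},{"tx":0,"ty":0,"tz":0,"yaw":0,"claw":1}])

```text
time_s: 6.0
position: [0.5742, 0.2185, 0.0513]
tool_rot: [[-0.716, 0.698, 0.0], [0.698, 0.716, 0.0], [-0.0, 0.0, -1.0]]
ft_force: [0.0, -0.0, -2.0]
grip_width: 0.015
gripper_force: 39.2
```

Emit:
servo_tool(steps=[{"tx":0,"ty":0,"tz":-0.2,"yaw":0,"claw":1},{"tx":0,"ty":0,"tz":0,"yaw":0,"claw":1},{"tx":0,"ty":0,"tz":0,"yaw":0,"claw":1.8},{"tx":0,"ty":0,"tz":0,"yaw":0,"claw":2.5},{"tx":0,"ty":0,"tz":0,"yaw":0,"claw":4},{"tx":0,"ty":0,"tz":0,"yaw":0,"claw":5},{"tx":0,"ty":0,"tz":1,"yaw":0,"claw":5},{"tx":0,"ty":0,"tz":3,"yaw":0,"claw":5},{"tx":0,"ty":0,"tz":4,"yaw":0,"claw":5},{"tx":-0.3,"ty":0,"tz":4,"yaw":0,"claw":5},{"tx":-3,"ty":1.2,"tz":0,"yaw":0,"claw":5},{"tx":-3,"ty":1.2,"tz":0,"yaw":0,"claw":5},{"tx":-3,"ty":1.2,"tz":0,"yaw":0,"claw":5},{"tx":-3,"ty":1.2,"tz":0,"yaw":0,"claw":5},{"tx":-3,"ty":1.2,"tz":0,"yaw":0,"claw":5},{"tx":-2,"ty":0.7,"tz":0,"yaw":0,"claw":5},{"tx":0,"ty":0,"tz":0,"yaw":0,"claw":5}])

```text
time_s: 7.7
position: [0.3991, 0.2861, 0.1702]
tool_rot: [[-0.717, 0.697, 0.0], [0.697, 0.717, 0.0], [0.0, 0.0, -1.0]]
ft_force: [-0.7, 0.0, -0.3]
grip_width: 0.0498
gripper_force: 0.0
```

Run:
```python
from h import *
s=env.observe();print(s['time_s'],s['position'])
ims=[]
for n in("top","side"):
    p,d=env.get_image(n);W=cloud(n,d);np.savez(f"pics/{n}5.npz",p=p,d=d)
    for xy,z in(((.5745,.2187),.010),((.4015,.286),0)):
        t=near(W,xy,.02,z+.066,z+.08);k=near(W,xy,.035,z+.007,z+.022)
        if len(t):print(n,'top',np.round((t.min(0)+t.max(0))/2,4),len(t))
        if len(k)>9:print('  disc',np.round(np.r_[cv2.minEnclosingCircle(k[:,:2].astype(np.float32)*1000)[0]],1))
    x,y=proj(n,[.5745,.2187,.03]).astype(int);ims.append(cv2.resize(p[y-50:y+50,x-50:x+50],(400,400),interpolation=2))
cv2.imwrite("pics/c5.png",np.hstack(ims)[...,::-1])
```

```text
7.7 [0.39912361 0.28613641 0.17019738]
top top [0.5747 0.2203 0.0825] 50
  disc [574.6 218.6]
side top [0.5736 0.2137 0.0819] 48
  disc [574.5 218.7]
side top [0.4013 0.2829 0.0712] 39
  disc [400.6 283.8]
```

View pics/c5.png

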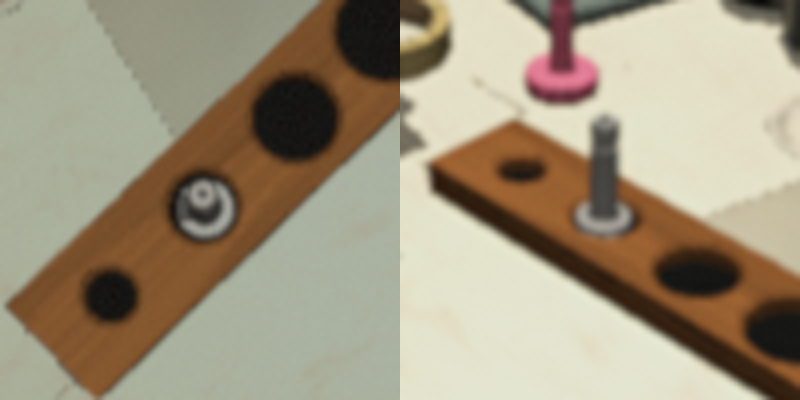

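Die 31 is seated and centred in recess_31: (203,207) in the top crop, (605,215) in the side crop. Next is die 49.

Emit:
servo_tool(steps=[{"tx":0.1,"ty":0.1,"tz":-3,"yaw":0,"claw":5},{"tx":0,"ty":0,"tz":-3,"yaw":0,"claw":5},{"tx":0,"ty":0,"tz":-3,"yaw":0,"claw":5},{"tx":0,"ty":0,"tz":-2.5,"yaw":0,"claw":5},{"tx":0,"ty":0,"tz":-1.3,"yaw":0,"claw":4},{"tx":0,"ty":0,"tz":0,"yaw":0,"claw":2.5},{"tx":0,"ty":0,"tz":0,"yaw":0,"claw":1.8},{"tx":0,"ty":0,"tz":0,"yaw":0,"claw":1},{"tx":0,"ty":0,"tz":0,"yaw":0,"claw":1},{"tx":0,"ty":0,"tz":0,"yaw":0,"claw":1},{"tx":0,"ty":0,"tz":0,"yaw":0,"claw":1},{"tx":0,"ty":0,"tz":0,"yaw":0,"claw":1}], newtons=50)

```text
time_s: 9.0
position: [0.4025, 0.2865, 0.0419]
tool_rot: [[-0.716, 0.698, 0.001], [0.698, 0.716, 0.0], [-0.001, 0.001, -1.0]]
ft_force: [0.6, -1.5, 5.2]
grip_width: 0.0146
gripper_force: 49.0
```

Emit:
servo_tool(steps=[{"tx":0,"ty":0,"tz":2,"yaw":0,"claw":1},{"tx":0,"ty":0,"tz":3,"yaw":0,"claw":1},{"tx":0,"ty":0,"tz":4,"yaw":0,"claw":1},{"tx":1.2,"ty":-0.7,"tz":3,"yaw":0,"claw":1},{"tx":2.4,"ty":-1.4,"tz":0,"yaw":0,"claw":1},{"tx":3,"ty":-1.8,"tz":0,"yaw":0,"claw":1},{"tx":3,"ty":-1.8,"tz":0,"yaw":0,"claw":1},{"tx":3,"ty":-1.8,"tz":0,"yaw":0,"claw":1},{"tx":3,"ty":-1.8,"tz":0,"yaw":0,"claw":1},{"tx":3,"ty":-1.8,"tz":0,"yaw":0,"claw":1},{"tx":3,"ty":-1.8,"tz":0,"yaw":0,"claw":1},{"tx":3,"ty":-1.8,"tz":0,"yaw":0,"claw":1},{"tx":1.3,"ty":-0.9,"tz":0,"yaw":0,"claw":1},{"tx":0,"ty":-0.7,"tz":-1,"yaw":0,"claw":1},{"tx":0,"ty":0,"tz":-3,"yaw":0,"claw":1},{"tx":0,"ty":0,"tz":-3,"yaw":0,"claw":1},{"tx":0,"ty":0,"tz":-2,"yaw":0,"claw":1},{"tx":0,"ty":0,"tz":0,"yaw":0,"claw":1},{"tx":0,"ty":0,"tz":0,"yaw":0,"claw":1}])

```text
time_s: 10.9
position: [0.6606, 0.1238, 0.0714]
tool_rot: [[-0.716, 0.698, -0.001], [0.698, 0.716, 0.0], [0.001, -0.0, -1.0]]
ft_force: [0.4, -0.3, -2.5]
grip_width: 0.015
gripper_force: 49.1
```

Run:
```python
from h import *
n="side";p,d=env.get_image(n);s=env.observe();q=proj(n,s['position']).astype(int);print(q)
x,y=q;y+=15;cv2.imwrite("pics/c6.png",cv2.resize(p[y-40:y+40,x-40:x+40],(600,600),interpolation=2)[...,::-1]);print(s['position'],s['grip_width'],s['ft_force'])
```

```text
[331 218]
[0.66120794 0.12373918 0.07238316] 0.014580403881720813 [-0.2623579   0.0963751  -2.39660097]
```

View pics/c6.png

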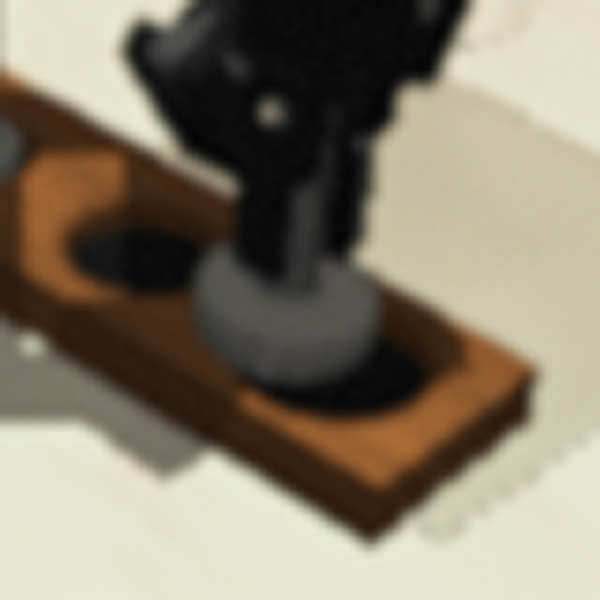

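The 49 mm disc at (290,310) in the crop is about 1 cm short in x, which was an arithmetic slip. The recess shows to its right, so I'm shifting +1.0 cm and lowering.

Emit:
servo_tool(steps=[{"tx":0.5,"ty":0,"tz":0,"yaw":0,"claw":1},{"tx":0.5,"ty":0,"tz":0,"yaw":0,"claw":1},{"tx":0,"ty":0,"tz":0,"yaw":0,"claw":1},{"tx":0,"ty":0,"tz":-0.5,"yaw":0,"claw":1},{"tx":0,"ty":0,"tz":-0.4,"yaw":0,"claw":1},{"tx":0,"ty":0,"tz":-0.3,"yaw":0,"claw":1},{"tx":0,"ty":0,"tz":0,"yaw":0,"claw":1}])

```text
time_s: 11.65
position: [0.6713, 0.1233, 0.0588]
tool_rot: [[-0.716, 0.698, 0.0], [0.698, 0.716, -0.0], [-0.0, 0.0, -1.0]]
ft_force: [2.7, -0.7, -3.3]
grip_width: 0.0147
gripper_force: 49.0
```

Emit:
servo_tool(steps=[{"tx":0,"ty":0,"tz":-0.3,"yaw":0,"claw":1},{"tx":0,"ty":0,"tz":-0.3,"yaw":0,"claw":1},{"tx":0,"ty":0,"tz":-0.1,"yaw":0,"claw":1},{"tx":0,"ty":0,"tz":0,"yaw":0,"claw":1}])

```text
time_s: 12.05
position: [0.6713, 0.1234, 0.0522]
tool_rot: [[-0.716, 0.698, 0.0], [0.698, 0.716, -0.0], [-0.0, 0.0, -1.0]]
ft_force: [2.4, -0.8, -4.1]
grip_width: 0.0146
gripper_force: 49.0
```

Emit:
servo_tool(steps=[{"tx":0,"ty":0,"tz":-0.1,"yaw":0,"claw":1},{"tx":0,"ty":0,"tz":0,"yaw":0,"claw":1.8},{"tx":0,"ty":0,"tz":0,"yaw":0,"claw":2.5},{"tx":0,"ty":0,"tz":0,"yaw":0,"claw":4},{"tx":0,"ty":0,"tz":0,"yaw":0,"claw":5},{"tx":0,"ty":0,"tz":1,"yaw":0,"claw":5},{"tx":0,"ty":0,"tz":3,"yaw":0,"claw":5},{"tx":0,"ty":0,"tz":4,"yaw":0,"claw":5},{"tx":0,"ty":0,"tz":4,"yaw":0,"claw":5},{"tx":-3,"ty":-2,"tz":0,"yaw":0,"claw":5},{"tx":-3,"ty":-2,"tz":0,"yaw":0,"claw":5},{"tx":-3,"ty":-2,"tz":0,"yaw":0,"claw":5},{"tx":-3,"ty":-2,"tz":0,"yaw":0,"claw":5},{"tx":-3,"ty":-2,"tz":0,"yaw":0,"claw":5},{"tx":-3,"ty":-2,"tz":0,"yaw":0,"claw":5},{"tx":-1.7,"ty":-0.2,"tz":0,"yaw":0,"claw":5},{"tx":0,"ty":0,"tz":0,"yaw":0,"claw":5}])

```text
time_s: 13.75
position: [0.4727, 0.0011, 0.1723]
tool_rot: [[-0.715, 0.699, 0.0], [0.699, 0.715, -0.0], [-0.0, 0.0, -1.0]]
ft_force: [-0.2, -0.3, 0.2]
grip_width: 0.0499
gripper_force: 0.0
```

Run:
```python
from h import *
s=env.observe();print(s['time_s'],s['position'])
for n in("top","side"):
    p,d=env.get_image(n);W=cloud(n,d)
    for xy,z in(((.671,.1237),.010),((.474,.0012),0)):
        t=near(W,xy,.02,z+.066,z+.08);k=near(W,xy,.035,z+.007,z+.022)
        if len(t):print(n,'top',np.round((t.min(0)+t.max(0))/2,4),len(t),np.round(t[:,2].max(),4))
```

```text
13.75 [0.47270167 0.00113291 0.17228873]
top top [0.6697 0.1261 0.083 ] 56 0.0898
top top [0.4749 0.003  0.0721] 59 0.0779
side top [0.6682 0.1223 0.0813] 57 0.0863
side top [ 0.4738 -0.0012  0.0715] 77 0.0764
```

Emit:
servo_tool(steps=[{"tx":0,"ty":0,"tz":-3,"yaw":0,"claw":5},{"tx":0,"ty":0,"tz":-3,"yaw":0,"claw":5},{"tx":0,"ty":0,"tz":-3,"yaw":0,"claw":5},{"tx":0,"ty":0,"tz":-2.5,"yaw":0,"claw":5},{"tx":0,"ty":0,"tz":-1.5,"yaw":0,"claw":4},{"tx":0,"ty":0,"tz":0,"yaw":0,"claw":2.5},{"tx":0,"ty":0,"tz":0,"yaw":0,"claw":1.8},{"tx":0,"ty":0,"tz":0,"yaw":0,"claw":1},{"tx":0,"ty":0,"tz":0,"yaw":0,"claw":1},{"tx":0,"ty":0,"tz":0,"yaw":0,"claw":1},{"tx":0,"ty":0,"tz":0,"yaw":0,"claw":1},{"tx":0,"ty":0,"tz":0,"yaw":0,"claw":1}])

```text
time_s: 15.05
position: [0.4744, 0.0014, 0.0418]
tool_rot: [[-0.716, 0.698, 0.001], [0.698, 0.716, -0.0], [-0.001, 0.001, -1.0]]
ft_force: [-0.3, 0.1, 3.5]
grip_width: 0.0146
gripper_force: 49.0
```

Emit:
servo_tool(steps=[{"tx":0,"ty":0,"tz":2,"yaw":0,"claw":1},{"tx":0,"ty":0,"tz":3,"yaw":0,"claw":1},{"tx":0,"ty":0,"tz":4,"yaw":0,"claw":1},{"tx":1.2,"ty":1.4,"tz":3,"yaw":0,"claw":1},{"tx":2.5,"ty":2.8,"tz":0,"yaw":0,"claw":1},{"tx":2.5,"ty":2.8,"tz":0,"yaw":0,"claw":1},{"tx":2.5,"ty":2.8,"tz":0,"yaw":0,"claw":1},{"tx":2.5,"ty":2.8,"tz":0,"yaw":0,"claw":1},{"tx":2.5,"ty":2.8,"tz":0,"yaw":0,"claw":1},{"tx":1.2,"ty":1.6,"tz":-1,"yaw":0,"claw":1},{"tx":0,"ty":0,"tz":-2,"yaw":0,"claw":1},{"tx":0,"ty":0,"tz":-3,"yaw":0,"claw":1},{"tx":0,"ty":0,"tz":-3,"yaw":0,"claw":1},{"tx":0,"ty":0,"tz":0,"yaw":0,"claw":1},{"tx":0,"ty":0,"tz":0,"yaw":0,"claw":1}])

```text
time_s: 16.55
position: [0.6233, 0.1714, 0.0717]
tool_rot: [[-0.716, 0.698, -0.0], [0.698, 0.716, -0.0], [0.0, -0.0, -1.0]]
ft_force: [0.8, 0.2, -1.5]
grip_width: 0.0147
gripper_force: 49.2
```

Run:
```python
from h import *
n="side";p,d=env.get_image(n);s=env.observe();q=proj(n,s['position']).astype(int);print(q)
x,y=q;y+=15;cv2.imwrite("pics/c7.png",cv2.resize(p[y-40:y+40,x-40:x+40],(600,600),interpolation=2)[...,::-1]);print(s['position'],s['grip_width'],s['ft_force'])
```

```text
[310 204]
[0.62381434 0.17144384 0.07272338] 0.014716147344110486 [ 0.52633468 -0.78254998 -1.76747714]
```

View pics/c7.png

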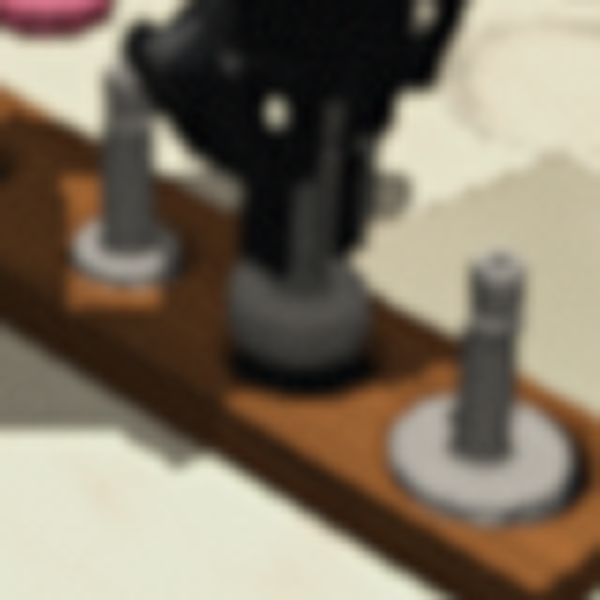

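Disc 40 is over its recess at (300,330) in the crop, and die 49 sits flat at (485,450). Lowering.

Emit:
servo_tool(steps=[{"tx":0,"ty":0,"tz":-0.5,"yaw":0,"claw":1},{"tx":0,"ty":0,"tz":-0.4,"yaw":0,"claw":1},{"tx":0,"ty":0,"tz":-0.3,"yaw":0,"claw":1},{"tx":0,"ty":0,"tz":-0.3,"yaw":0,"claw":1},{"tx":0,"ty":0,"tz":-0.3,"yaw":0,"claw":1},{"tx":0,"ty":0,"tz":-0.1,"yaw":0,"claw":1},{"tx":0,"ty":0,"tz":0,"yaw":0,"claw":1}])

```text
time_s: 17.3
position: [0.6231, 0.1714, 0.0522]
tool_rot: [[-0.716, 0.698, -0.0], [0.698, 0.716, -0.0], [0.0, -0.0, -1.0]]
ft_force: [0.4, 0.5, -2.0]
grip_width: 0.0145
gripper_force: 49.5
```

Emit:
servo_tool(steps=[{"tx":0,"ty":0,"tz":-0.1,"yaw":0,"claw":1},{"tx":0,"ty":0,"tz":0,"yaw":0,"claw":1.8},{"tx":0,"ty":0,"tz":0,"yaw":0,"claw":2.5},{"tx":0,"ty":0,"tz":0,"yaw":0,"claw":4},{"tx":0,"ty":0,"tz":0,"yaw":0,"claw":5},{"tx":0,"ty":0,"tz":1,"yaw":0,"claw":5},{"tx":0,"ty":0,"tz":3,"yaw":0,"claw":5},{"tx":0,"ty":0,"tz":4,"yaw":0,"claw":5},{"tx":0,"ty":0,"tz":4,"yaw":0,"claw":5},{"tx":-3,"ty":-0.4,"tz":0,"yaw":0,"claw":5},{"tx":-3,"ty":-0.4,"tz":0,"yaw":0,"claw":5},{"tx":-3,"ty":-0.4,"tz":0,"yaw":0,"claw":5},{"tx":-3,"ty":-0.4,"tz":0,"yaw":0,"claw":5},{"tx":-3,"ty":-0.4,"tz":0,"yaw":0,"claw":5},{"tx":-3,"ty":-0.4,"tz":0,"yaw":0,"claw":5},{"tx":-2.5,"ty":-0.2,"tz":0,"yaw":0,"claw":5},{"tx":0,"ty":0,"tz":0,"yaw":0,"claw":5}])

```text
time_s: 19.0
position: [0.4157, 0.1454, 0.1722]
tool_rot: [[-0.716, 0.698, -0.0], [0.698, 0.716, -0.0], [0.0, -0.0, -1.0]]
ft_force: [0.7, 0.2, -0.2]
grip_width: 0.0496
gripper_force: 0.0
```

Run:
```python
from h import *
s=env.observe();print(s['time_s'],s['position'])
for n in("top","side"):
    p,d=env.get_image(n);W=cloud(n,d)
    for xy,z in(((.6225,.1712),.010),((.4175,.1457),0)):
        t=near(W,xy,.02,z+.066,z+.08)
        if len(t):print(n,'top',np.round((t.min(0)+t.max(0))/2,4),len(t),np.round(t[:,2].max(),4))
```

```text
19.0 [0.41565885 0.1454445  0.17219358]
top top [0.6219 0.1724 0.0828] 54 0.0882
side top [0.6222 0.1685 0.0808] 52 0.0857
side top [0.4171 0.1428 0.0724] 49 0.0777
```

Die 40 is seated. Grasping die 22.

Emit:
servo_tool(steps=[{"tx":0,"ty":0,"tz":-3,"yaw":0,"claw":5},{"tx":0,"ty":0,"tz":-3,"yaw":0,"claw":5},{"tx":0,"ty":0,"tz":-3,"yaw":0,"claw":5},{"tx":0,"ty":0,"tz":-2.5,"yaw":0,"claw":5},{"tx":0,"ty":0,"tz":-1.5,"yaw":0,"claw":4},{"tx":0,"ty":0,"tz":0,"yaw":0,"claw":2.5},{"tx":0,"ty":0,"tz":0,"yaw":0,"claw":1.8},{"tx":0,"ty":0,"tz":0,"yaw":0,"claw":1},{"tx":0,"ty":0,"tz":0,"yaw":0,"claw":1},{"tx":0,"ty":0,"tz":0,"yaw":0,"claw":1},{"tx":0,"ty":0,"tz":0,"yaw":0,"claw":1},{"tx":0,"ty":0,"tz":0,"yaw":0,"claw":1}])

```text
time_s: 20.3
position: [0.4185, 0.1455, 0.0418]
tool_rot: [[-0.716, 0.698, 0.001], [0.698, 0.716, 0.0], [-0.001, 0.001, -1.0]]
ft_force: [-1.2, 0.5, 6.4]
grip_width: 0.0146
gripper_force: 49.0
```

Emit:
servo_tool(steps=[{"tx":0,"ty":0,"tz":2,"yaw":0,"claw":1},{"tx":0,"ty":0,"tz":3,"yaw":0,"claw":1},{"tx":0,"ty":0,"tz":4,"yaw":0,"claw":1},{"tx":1,"ty":1,"tz":3,"yaw":0,"claw":1},{"tx":2.2,"ty":2.5,"tz":0,"yaw":0,"claw":1},{"tx":2.2,"ty":2.5,"tz":0,"yaw":0,"claw":1},{"tx":2.2,"ty":2.5,"tz":0,"yaw":0,"claw":1},{"tx":2.2,"ty":2.5,"tz":0,"yaw":0,"claw":1},{"tx":1,"ty":1.1,"tz":-1,"yaw":0,"claw":1},{"tx":0,"ty":0,"tz":-2,"yaw":0,"claw":1},{"tx":0,"ty":0,"tz":-3,"yaw":0,"claw":1},{"tx":0,"ty":0,"tz":-3,"yaw":0,"claw":1},{"tx":0,"ty":0,"tz":0,"yaw":0,"claw":1},{"tx":0,"ty":0,"tz":0,"yaw":0,"claw":1}])

```text
time_s: 21.7
position: [0.5262, 0.2665, 0.0717]
tool_rot: [[-0.716, 0.698, -0.0], [0.698, 0.716, -0.0], [0.0, -0.0, -1.0]]
ft_force: [0.2, 0.7, -1.2]
grip_width: 0.0151
gripper_force: 49.0
```

Run:
```python
from h import *
n="side";p,d=env.get_image(n);s=env.observe();q=proj(n,s['position']).astype(int);print(q)
x,y=q;y+=15;cv2.imwrite("pics/c8.png",cv2.resize(p[y-40:y+40,x-40:x+40],(600,600),interpolation=2)[...,::-1]);print(s['position'],s['grip_width'],s['ft_force'])
```

```text
[265 180]
[0.52676089 0.26659409 0.07264214] 0.014461997523778353 [ 0.18449374 -0.29975785 -1.33414457]
```

View pics/c8.png

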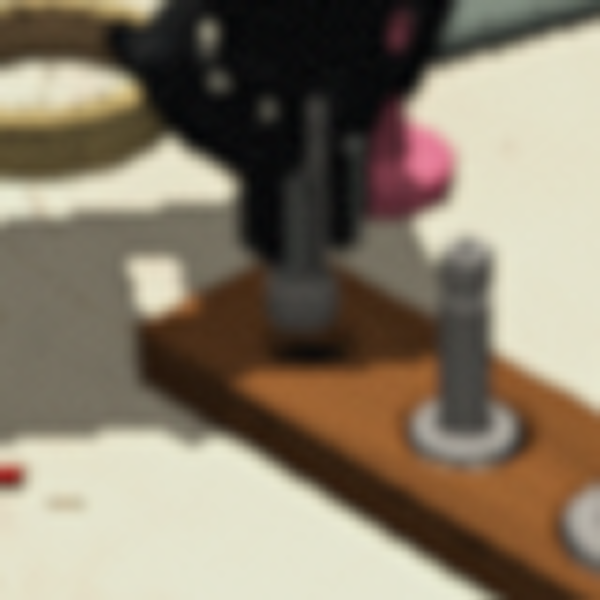

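Disc 22 at (302,310) in the crop sits just left of the recess at (308,345), so I'm nudging +1 mm in x and lowering.

Emit:
servo_tool(steps=[{"tx":0.1,"ty":0,"tz":-0.5,"yaw":0,"claw":1},{"tx":0,"ty":0,"tz":-0.4,"yaw":0,"claw":1},{"tx":0,"ty":0,"tz":-0.3,"yaw":0,"claw":1},{"tx":0,"ty":0,"tz":-0.3,"yaw":0,"claw":1},{"tx":0,"ty":0,"tz":-0.3,"yaw":0,"claw":1},{"tx":0,"ty":0,"tz":-0.1,"yaw":0,"claw":1},{"tx":0,"ty":0,"tz":0,"yaw":0,"claw":1}])

```text
time_s: 22.45
position: [0.5271, 0.2664, 0.0522]
tool_rot: [[-0.716, 0.698, -0.0], [0.698, 0.716, -0.0], [0.0, -0.0, -1.0]]
ft_force: [-0.1, 0.1, -2.4]
grip_width: 0.0148
gripper_force: 49.0
```

Emit:
servo_tool(steps=[{"tx":0,"ty":0,"tz":-0.1,"yaw":0,"claw":1},{"tx":0,"ty":0,"tz":0,"yaw":0,"claw":1.8},{"tx":0,"ty":0,"tz":0,"yaw":0,"claw":2.5},{"tx":0,"ty":0,"tz":0,"yaw":0,"claw":4},{"tx":0,"ty":0,"tz":0,"yaw":0,"claw":5},{"tx":0,"ty":0,"tz":1,"yaw":0,"claw":5},{"tx":0,"ty":0,"tz":3,"yaw":0,"claw":5},{"tx":0,"ty":0,"tz":4,"yaw":0,"claw":5},{"tx":0,"ty":0,"tz":4,"yaw":0,"claw":5},{"tx":-3,"ty":-3,"tz":0,"yaw":0,"claw":5},{"tx":-3,"ty":-3,"tz":0,"yaw":0,"claw":5},{"tx":-3,"ty":-3,"tz":0,"yaw":0,"claw":5},{"tx":-3,"ty":-3,"tz":0,"yaw":0,"claw":5},{"tx":0,"ty":-4,"tz":0,"yaw":0,"claw":5},{"tx":0,"ty":-4,"tz":0,"yaw":0,"claw":5},{"tx":0,"ty":-4,"tz":0,"yaw":0,"claw":5},{"tx":0,"ty":-4,"tz":0,"yaw":0,"claw":5},{"tx":0,"ty":0,"tz":0,"yaw":0,"claw":5}])

```text
time_s: 24.25
position: [0.4076, -0.0172, 0.1721]
tool_rot: [[-0.712, 0.702, 0.002], [0.702, 0.712, -0.001], [-0.002, 0.0, -1.0]]
ft_force: [0.2, 1.1, 0.0]
grip_width: 0.0504
gripper_force: 0.0
```

Run:
```python
from h import *
s=env.observe();print(s['time_s'],s['position'])
ims=[]
for n in("top","side"):
    p,d=env.get_image(n);W=cloud(n,d)
    for xy in((.5267,.2662),(.5741,.2187),(.6225,.1712),(.671,.1237)):
        t=near(W,xy,.02,.066,.1);k=near(W,xy,.009,.066,.1)
        print(n,np.round((t.min(0)+t.max(0))/2-np.r_[xy,0],4),len(t),np.round(t[:,2].max(),4))
    x,y=proj(n,[.6,.195,.03]).astype(int);ims.append(cv2.resize(p[y-65:y+65,x-65:x+65],(400,400),interpolation=2))
cv2.imwrite("pics/c9.png",np.hstack(ims)[...,::-1])
```

```text
24.25 [ 0.40761329 -0.01719663  0.17213258]
top [-0.0006  0.0019  0.078 ] 57 0.0883
top [0.0005 0.0008 0.0781] 57 0.0879
top [-0.0007  0.002   0.0773] 60 0.0882
top [-0.0014  0.0027  0.0777] 67 0.0876
side [-0.0009 -0.0029  0.076 ] 66 0.0858
side [-0.0004 -0.005   0.0759] 76 0.0857
side [-0.0001 -0.0023  0.0765] 77 0.0865
side [-0.0022 -0.0017  0.0765] 86 0.0864
```

View pics/c9.png

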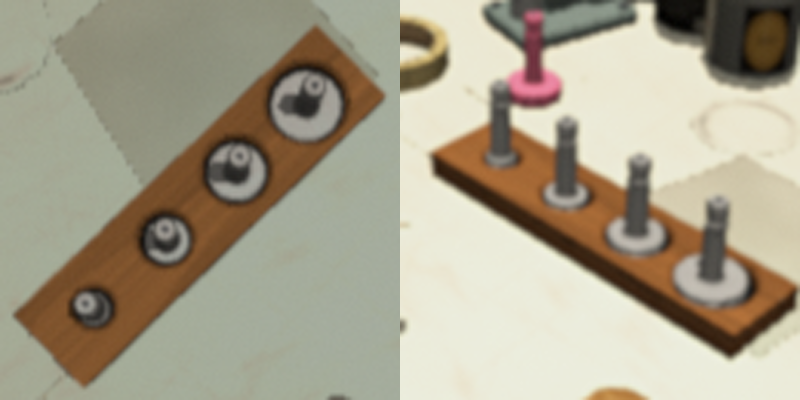

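All four dies stand upright in their own recesses, with tops level at about 86 mm, and the arm is clear. Handing in.

```bash
python3 -c "
from rig import env
print(env.close_job())"
```

```text
the job is handed in; nothing more can be done
None
```

The job is handed in: all four dies stand upright and seated in their own recesses, smallest to largest, by the last camera check; it took about 24 s, no die was knocked over, and no verdict was returned.

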